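Set out the bead sample boards and log the batch

ROBOT

A 7-joint arm with a two-finger parallel gripper is mounted at the origin on a cart in front of the work surface, level with it; the furniture and walls round the work are solid. World frame = base frame: x ahead of the robot, y to its left, z up, the work surface at z = 0. Lengths are in m, angles in rad, forces in N, time in s.
With the tool pointing down it reaches from about 0.4 to 0.9 m from the base axis. Payload 5.6 kg.
Tool frame: the origin (TCP) lies at the very end of the fingers, on their centre line; the grasp point (between the pads) lies r.grip_point_offset behind it (r.grip_point_offset is the distance from the TCP to the grasp point, in m); x points along the fingers, z is the direction in which the jaws open and shut, and the axes are right-handed (so a half turn about x gives the same grasp; the last joint's range is limited). The gripper opens to 92 mm and grips with 3 to 60 N. Pads are 20 mm wide; open, the fingers measure 128 mm over their backs; the gripper's body (75 mm by 189 mm) begins 69 mm behind the grasp point.
Start: joints at [-1.278, 0.468, -0.012, 1.603, 0.006, 1.071, -0.056], TCP at [0.214, 0.614, 0.215] pointing down, gripper open.
Joint ranges: [-2.53, 2.53], [-0.31, 2.02], [-1.57, 1.55], [0.28, 2.44], [-1.29, 4.43], [0.15, 1.84], [-2.92, 2.92]. Speed limits (rad/s): [2.57, 2.57, 3.14, 3.14, 3.14, 3.14, 3.14].

INTERFACE

Orientations are given as a unit quaternion [x, y, z, w].
In Python, from rig import r gives the robot as it stands. Calls block until the motion is done:
- r.move_ptp(position, orientation): joint-space move of the TCP to a pose.
- r.move_l(position, attitude=None, velocity=0.15, guard=None): straight line of the TCP; attitude=None keeps the orientation; velocity is the mean speed in m/s. With guard (N) it stops when the force on the tool has changed by that much, and returns True; else False.
- r.movej(angles): joint-space move.
- r.gripper_to(opening): opening from 0.0 (shut) to 1.0 (fully open); the grip force is fixed at half the most; returns when the fingers have stopped.
- r.pause(seconds).
- r.inverse_kinematics(position, orientation): joint angles nearest the present ones, or None.
- r.get_state(): the state.
- r.snapshot(name): name is "scene" or "top" or "wrist"; returns the picture (384x512x3 uint8, red, green, blue); there is no depth.
- r.get_calibration(name): a dict with "fx", "fy", "cx", "cy" (pixels), "position" and "attitude" of the camera in the world. Camera axes: x right, y down, z forward; pixel columns grow to the right and rows downward; lengths in m; the calibration is good to about 2 mm. A picture is of the moment at which its call begins: read the wrist's pose just before it. get_calibration takes no time and is no camera call; for the wrist camera it gives the pose at the moment of the call.
A pose or a line that the arm cannot do raises r.MotionError and nothing moves.
- r.sign_off(): hands the job in, once; it reports no verdict.
Trained networks look in the newest picture that a camera, given by its name, has taken for a name from the list of things; names that differ only in an ending like _2 or _b are one class to them, and where a whole thing is asked for, a point or a joint stands for the part that bears it (a point fixed in the world has none). Each returns a list of dicts, best first, with "score" (0 to 1); they miss things now and then, are a little off and sometimes report something else, mostly with a low value. They report only what shows in the picture. A call takes as long as a camera call.
- r.regions_of(camera, thing): "pixels" (384x512 bool, what is visible of it) and "box" ([left, top, right, bottom] in pixels, round what is visible of it).
The state is a dict: "t": time; "q": joint angles; "dq": joint speeds; "effort": joint torques, N m; "eef_pos": TCP position; "ee_rot": TCP orientation; "ft_force": force on the tool from outside, world axes, zero at the start; "torque": the same for the moment, N m; "grip_width": opening from 0.0 (shut) to 1.0 (fully open).
Only numpy, scipy, OpenCV 4.12 (cv2) and the standard library are available. Lean on these libraries where they do the work, as an engineer would, in place of code of your own. Each camera call takes 0.05 s, during which the arm holds its last target.

TASK

Clear the white screw pot off the lean rack and stand it in the middle of the round cork mat. Then take every sample board out of the slotted stand and lean it side by side on the rack, bottom edge on the yellow strip, top back against the steel rail, bead side to the front. When all boards lean there safely, log the batch: swing the counter's red-knobbed lever fully to its stop and let it spring home; leave the bead cup, glue bottle and bead tray where they are.

Things in the scene. Friction and masses are not known exactly. Their poses are not given: they have to be found in the camera images.
- lean_rack: Fixed rack; base 320 mm long (y), from x = -50 to +65 mm, 12 mm high, rubber top; origin on the underside, front = -x. Steel rail along y, 12 mm thick, axis at x = +35, z = 97 mm. Yellow strip along y, 16 mm wide, centred at x = -2.3 mm: a board's bottom BACK edge belongs on it; on its centre line the board leans 20 degrees from upright, top to +x. Room for board centres: y = -140 to +140 mm.
- slot_stand: Fixed carrying stand 250 mm (x) by 80 mm (y); floor of the slots 8 mm above the table. Four slots across it at x = -90, -30, +30, +90 mm, each 13 mm wide (x) and 68 mm long (y), closed all round by walls whose tops are at z = 42 mm. Boards stand upright in slots with their front to the stand's -x. Origin: centre of the underside.
- board_navy: navy blue felt board: plywood plate 60 mm wide (y), 10 mm thick (x), 150 mm high (z), 120 g; origin at the centre of its bottom edge face; front (-x side) carries navy blue felt and two white bead arcs glued on (they do not count in the thickness), back is bare plywood. z points up along the plate. May be absent.
- board_wine: wine red felt board: plywood plate 60 mm wide (y), 10 mm thick (x), 150 mm high (z), 120 g; origin at the centre of its bottom edge face; front (-x side) carries wine red felt and two white bead arcs glued on (they do not count in the thickness), back is bare plywood. z points up along the plate. May be absent.
- board_green: green felt board: plywood plate 60 mm wide (y), 10 mm thick (x), 150 mm high (z), 120 g; origin at the centre of its bottom edge face; front (-x side) carries green felt and two white bead arcs glued on (they do not count in the thickness), back is bare plywood. z points up along the plate. May be absent.
- board_black: black felt board: plywood plate 60 mm wide (y), 10 mm thick (x), 150 mm high (z), 120 g; origin at the centre of its bottom edge face; front (-x side) carries black felt and two white bead arcs glued on (they do not count in the thickness), back is bare plywood. z points up along the plate. May be absent.
- pot: White round plastic screw pot with its lid fixed on, 45 mm diameter, 38 mm high, about 80 g; origin at the centre of its underside, z up. At the start it stands on the rack's base, in front of the rail.
- cork_mat: Round cork mat lying fixed on the table, 100 mm diameter, 5 mm thick, origin at the centre of its underside.
- counter: Grey batch counter, fixed, 75 x 75 x 40 mm, origin at the centre of its underside, black window in its front (-x). The lever pivots about the vertical through its centre.
- lever_knob (a point): Centre of the top of the upright red knob at the free end of the lever: 16 mm diameter, 36 mm high, its top 82 mm and its foot 46 mm above the table, 65 mm from the pivot. At rest it lies to the counter's -x. Its axes are those of the lever.
- counter_lever (a joint): Angle of the counter's lever, rad: 0 at rest; grows as the lever swings clockwise seen from above (knob from the counter's -x towards its +y); hard stop at 1.0. A spring returns it; it needs 1.5 N at the knob to start and 3.5 N at the stop.
- bead_cup: White cup of beads, 62 mm diameter, 23 mm high, origin under its centre; bystander.
- glue: Slim glue bottle, 25 mm diameter, 100 mm high, origin under its centre; bystander.
- bead_tray: Black square tray of beads, 72 x 72 x 19 mm, origin under its centre; bystander.

How it is judged:
On the way, in this order (a step that is already met when the one before it is completed fails the run):
1. the pot stands on the cork mat (horizontal distance between pot and cork_mat below 0.032 m and angle between pot's own z axis and vertical below 0.2 rad and height (world z) of pot below 0.012 m and linear speed of pot below 0.03 m/s and contact force between pot and the fingers below 0.1 N), for 0.2 s.
2. every board present leans on the rack, let go (angle between board_navy's own z axis and vertical between 0.24 and 0.46 rad and angle between each of board_navy, board_wine, board_green, board_black's own x axis and vertical above 1.75 rad and angle between the y axis of each of board_navy, board_wine, board_green, board_black and the y axis of lean_rack, either way round below 0.2 rad and x of board_navy in the frame of lean_rack between -0.022 and 0.008 m and y of board_navy in the frame of lean_rack between -0.14 and 0.14 m and z of each of board_navy, board_wine, board_green, board_black in the frame of lean_rack below 0.02 m and contact force between each of board_navy, board_wine, board_green, board_black and lean_rack above 0.2 N and contact force between each of board_navy, board_wine, board_green, board_black and the fingers below 0.1 N and linear speed of each of board_navy, board_wine, board_green, board_black below 0.03 m/s and angle between board_wine's own z axis and vertical between 0.24 and 0.46 rad and x of board_wine in the frame of lean_rack between -0.022 and 0.008 m and y of board_wine in the frame of lean_rack between -0.14 and 0.14 m and angle between board_green's own z axis and vertical between 0.24 and 0.46 rad and x of board_green in the frame of lean_rack between -0.022 and 0.008 m and y of board_green in the frame of lean_rack between -0.14 and 0.14 m and angle between board_black's own z axis and vertical between 0.24 and 0.46 rad and x of board_black in the frame of lean_rack between -0.022 and 0.008 m and y of board_black in the frame of lean_rack between -0.14 and 0.14 m), for 0.5 s.
3. the counter's lever is at its stop (value of joint counter_lever above 0.92 rad), for 0.05 s.
At the end, for the whole second after the job is handed in: Every board present leans on the rail 14 to 26 degrees from upright, beads to the front, within 11 degrees of square, foot on the rack at the strip, centre within 140 mm of mid-rack, still and released; pot upright within 32 mm of the cork mat's centre; lever home (below 0.06 rad) (all of step 2 and horizontal distance between pot and cork_mat below 0.032 m and angle between pot's own z axis and vertical below 0.2 rad and height (world z) of pot below 0.012 m and linear speed of pot below 0.03 m/s and value of joint counter_lever below 0.06 rad); the robot touches nothing.
It fails at once if a bystander (bead cup, glue bottle or bead tray) is pushed more than 30 mm or knocked over (distance of any of bead_cup, glue, bead_tray from where it was at the start of the episode above 0.03 m or angle between glue's own z axis and vertical above 0.5 rad).
Of board_navy, board_wine, board_green, board_black only 3 to 4 are there at a start; the rules pass over those that are not, and their reading is None.
At some moment in a run one of pot may be knocked a few centimetres aside while the robot is not near it.
Once in a run the grip may slacken for a moment while it holds something.
It also fails if it takes over 210 s, if anything falls off the work surface, if the arm or the gripper's body presses on something with over 40 N, if the wrist force passes 120 N, or if a joint passes its speed limit or range.

## Working session

There is one attempt and no reset: what is moved stays moved. The work goes in short steps, each a Python script; the robot and the scene stay as the last script left them, time stands still between calls to the robot, and variables do not carry over. Pictures are saved under pics/ and viewed, and the job is handed in when it is done.

```bash
ls; mkdir -p pics; python3 - <<'E'
from rig import r
import cv2,numpy as np
s=r.get_state();print(s, r.grip_point_offset)
for n in("scene","top","wrist"):
    im=r.snapshot(n);cv2.imwrite(f"pics/a_{n}.png",im[:,:,::-1]);print(n,r.get_calibration(n))
E
```

```text
pics
{'t': 0.0, 'q': array([-1.27800109,  0.46838929, -0.01161224,  1.60359612,  0.00597914,
        1.07138594, -0.05629544]), 'dq': array([ 0.0001501 ,  0.00025562,  0.00113115, -0.00065391,  0.00219938,
        0.00080149, -0.00046135]), 'effort': array([-3.80886286e-04, -5.20561159e+01, -1.26530119e-02, -2.43747354e+01,
       -5.67419152e-02,  1.72494119e-02,  1.43259958e-04]), 'eef_pos': array([0.21405519, 0.61314044, 0.21364387]), 'ee_rot': array([-0.40978157,  0.57701789,  0.40901124,  0.57605488]), 'ft_force': array([ 0.36403893,  0.18932472, -0.12382113]), 'torque': array([ 0.011752  , -0.03069254, -0.02279829]), 'grip_width': 0.9999992533213082} 0.0187
scene {'fx': 388.8497040797041, 'fy': 388.8497040797041, 'cx': 254.92205910302022, 'cy': 194.04635812972424, 'position': array([ 0.12891612, -0.547127  ,  0.88925278]), 'attitude': array([ 0.88179603, -0.32300992,  0.12357696, -0.32066975])}
top {'fx': 418.01505488783914, 'fy': 418.01505488783914, 'cx': 246.51330727746839, 'cy': 185.8770538529757, 'position': array([ 0.42425483, -0.06203118,  1.45840952]), 'attitude': array([ 0.70764153, -0.70393947,  0.04186044, -0.04427628])}
wrist {'fx': 312.0556584566873, 'fy': 312.0556584566873, 'cx': 250.20999927061152, 'cy': 193.39943625899366, 'position': array([0.14875502, 0.63729506, 0.38439777]), 'attitude': array([0.80878069, 0.57445802, 0.07252039, 0.10301739])}
```

View pics/a_scene.png

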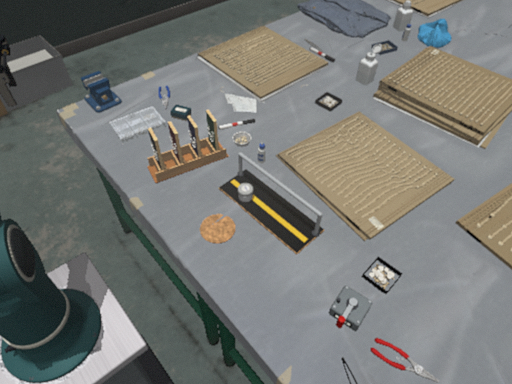

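View pics/a_top.png

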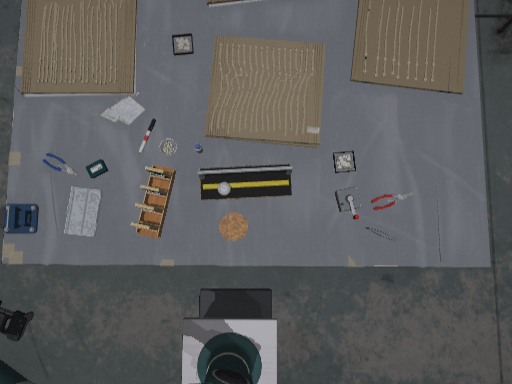

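View pics/a_wrist.png

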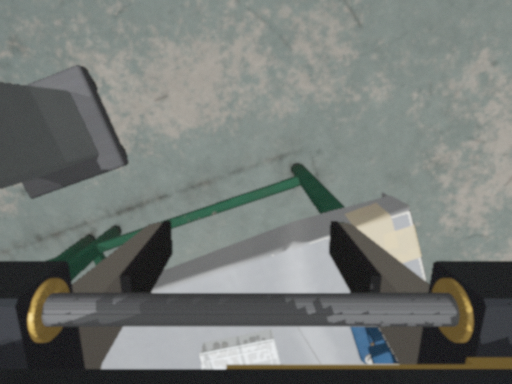

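```bash
cat > h.py <<'E'
from rig import r
import numpy as np,cv2
from scipy.spatial.transform import Rotation as R
def cal(n):
    c=r.get_calibration(n);return c
def ray(c,u,v,z):
    d=R.from_quat(c['attitude']).apply([(u-c['cx'])/c['fx'],(v-c['cy'])/c['fy'],1.0])
    p=np.array(c['position']);return p+d*(z-p[2])/d[2]
def proj(c,P):
    q=R.from_quat(c['attitude']).inv().apply(np.atleast_2d(P)-np.array(c['position']))
    return np.c_[c['fx']*q[:,0]/q[:,2]+c['cx'],c['fy']*q[:,1]/q[:,2]+c['cy']]
def save(im,n,crop=None,k=1):
    if crop: a,b,c,d=crop; im=im[b:d,a:c]
    im=cv2.resize(np.ascontiguousarray(im),None,fx=k,fy=k,interpolation=cv2.INTER_CUBIC)
    cv2.imwrite(f'pics/{n}.png',im[:,:,::-1])
E
python3 - <<'E'
from h import *
for n in("scene","top"):
    im=r.snapshot(n);c=cal(n)
    save(im,'b_'+n,(120,80,400,300) if n=='scene' else (110,110,420,260),2.5 if n=='top' else 2.7)
    for t,z in [("lean_rack",.012),("slot_stand",.042),("board_navy",.15),("board_wine",.15),("board_green",.15),("board_black",.15),("pot",.038),("cork_mat",.005),("counter",.04),("lever_knob",.082),("bead_cup",.023),("glue",.1),("bead_tray",.019)]:
        for d in r.regions_of(n,t)[:2]:
            ys,xs=np.nonzero(d['pixels']);
            if d['score']<.3: continue
            print(n,t,round(d['score'],2),d['box'],len(xs),ray(c,xs.mean(),ys.mean(),z).round(3))
E
```

```text
scene lean_rack 0.83 [217.1, 152.6, 323.8, 256.4] 3891 [ 0.622 -0.066  0.012]
scene slot_stand 0.71 [147.6, 137.2, 226.5, 185.0] 1758 [0.52  0.233 0.042]
scene slot_stand 0.52 [335.1, 298.4, 353.4, 326.4] 243 [ 0.529 -0.409  0.042]
scene board_navy 0.86 [187.6, 116.6, 202.0, 156.0] 303 [0.547 0.199 0.15 ]
scene board_wine 0.66 [168.6, 122.7, 182.8, 163.8] 254 [0.492 0.213 0.15 ]
scene board_wine 0.4 [256.0, 144.3, 264.2, 163.3] 110 [0.644 0.019 0.15 ]
scene board_green 0.61 [206.9, 108.3, 219.0, 150.4] 345 [0.599 0.184 0.15 ]
scene board_black 0.84 [145.4, 126.1, 162.4, 173.2] 308 [0.437 0.223 0.15 ]
scene board_black 0.36 [186.4, 118.6, 202.0, 158.3] 316 [0.547 0.199 0.15 ]
scene pot 0.52 [238.4, 181.4, 253.8, 203.0] 250 [0.585 0.02  0.038]
scene cork_mat 0.64 [199.9, 214.3, 234.9, 244.7] 875 [ 0.459 -0.013  0.005]
scene counter 0.57 [329.8, 286.9, 369.5, 329.0] 1172 [ 0.544 -0.407  0.04 ]
scene lever_knob 0.6 [333.2, 300.0, 359.8, 331.0] 203 [ 0.51  -0.416  0.082]
scene bead_cup 0.65 [167.5, 124.7, 181.7, 161.7] 316 [0.555 0.344 0.023]
scene bead_cup 0.48 [230.5, 134.8, 252.0, 147.
[... 505 characters left out ...]
, 185.4, 360.7, 218.7] 554 [ 0.544 -0.377  0.15 ]
top board_green 0.42 [146.1, 163.9, 172.9, 179.1] 167 [0.627 0.221 0.15 ]
top board_black 0.47 [132.0, 224.1, 155.9, 231.8] 96 [0.458 0.259 0.15 ]
top cork_mat 0.67 [218.8, 211.3, 246.7, 242.6] 670 [ 0.463 -0.011  0.005]
top counter 0.68 [331.0, 182.1, 359.0, 219.0] 613 [ 0.554 -0.403  0.04 ]
top lever_knob 0.45 [193.4, 144.5, 200.4, 155.6] 53 [0.72  0.106 0.082]
top bead_cup 0.6 [159.5, 138.0, 178.3, 152.1] 243 [0.739 0.219 0.023]
top glue 0.5 [193.8, 143.3, 202.9, 155.9] 60 [0.718 0.104 0.1  ]
top bead_tray 0.83 [332.7, 149.5, 357.0, 173.6] 466 [ 0.69  -0.397  0.019]
top bead_tray 0.59 [329.2, 185.6, 358.7, 220.4] 573 [ 0.554 -0.409  0.019]
```

```bash
ls pics
```

```text
a_scene.png
a_top.png
a_wrist.png
b_scene.png
b_top.png
```

View pics/b_scene.png

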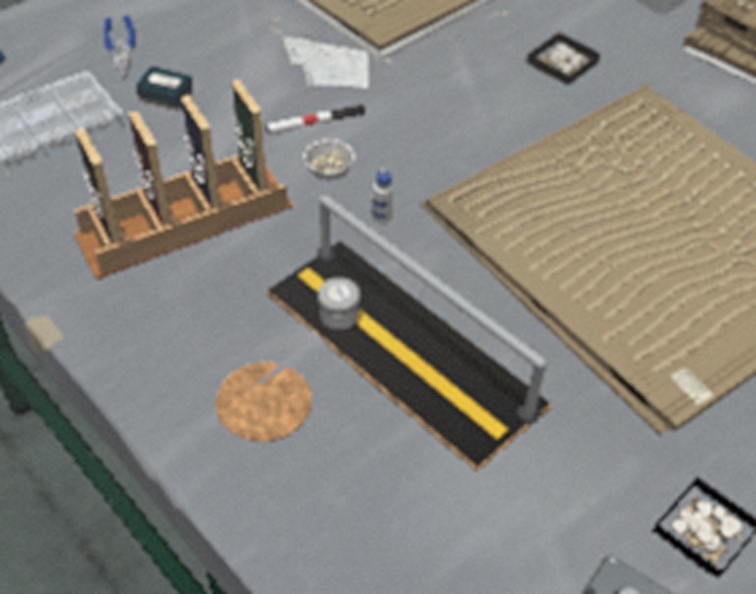

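View pics/b_top.png

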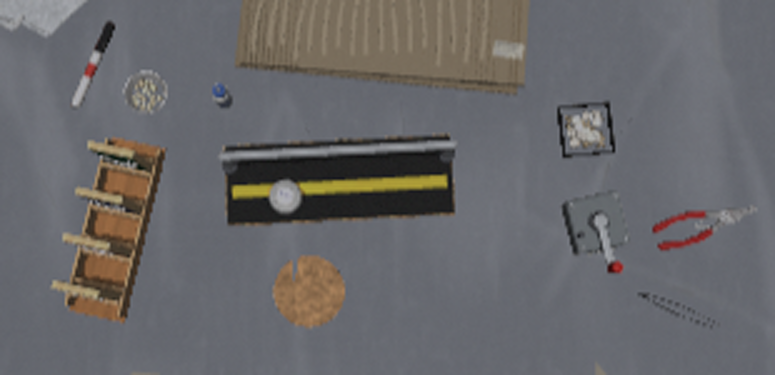

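```bash
cat >> h.py <<'E'
def quat(a,j):
    a=np.array(a,float);a/=np.linalg.norm(a);j=np.array(j,float);j-=a*(a@j);j/=np.linalg.norm(j)
    return R.from_matrix(np.c_[a,np.cross(j,a),j]).as_quat()
def qdown(yaw): return quat([0,0,-1],[np.cos(yaw),np.sin(yaw),0])
E
python3 - <<'E'
from h import *
s=r.get_state();c=cal('wrist');T=R.from_quat(s['ee_rot'])
print(T.as_matrix().round(2)); print(T.inv().apply(c['position']-s['eef_pos']), (T.inv()*R.from_quat(c['attitude'])).as_matrix().round(3))
for p,y in [((.53,.2,.32),-.2),((.53,.2,.32),np.pi-.2),((.58,.02,.3),np.pi/2),((.58,.02,.3),-np.pi/2),((.62,.0,.3),0),((.62,0,.3),np.pi)]:
    q=r.inverse_kinematics(p,qdown(y));print(p,y,None if q is None else np.round(q,2))
# tilt test
for yb in(-.19,.07):
  for sg in (1,-1):
    t=np.radians(20);q=r.inverse_kinematics((.66,yb,.12),quat([-np.sin(t),0,-np.cos(t)],[sg*np.cos(t),0,-sg*np.sin(t)]));print(yb,sg,None if q is None else np.round(q,2))
E
```

```text
[[ 0.   -0.94  0.33]
 [ 0.    0.33  0.94]
 [-1.   -0.    0.  ]]
[-0.17054346  0.06962628  0.00091738] [[-0.    -0.25   0.968]
 [ 0.    -0.968 -0.25 ]
 [ 1.     0.     0.   ]]
(0.53, 0.2, 0.32) -0.2 [-0.83  0.24  0.5   1.71 -0.12  1.22 -0.5 ]
(0.53, 0.2, 0.32) 2.941592653589793 [-0.41  0.24 -0.02  1.68  0.    1.22  2.52]
(0.58, 0.02, 0.3) 1.5707963267948966 [-0.46  0.28  0.46  1.7  -0.13  1.19  1.6 ]
(0.58, 0.02, 0.3) -1.5707963267948966 [-0.75  0.34  0.85  1.72 -0.27  1.21 -1.41]
(0.62, 0.0, 0.3) 0 [-0.55  0.38  0.66  1.62 -0.25  1.23  0.16]
(0.62, 0, 0.3) 3.141592653589793 [-0.91  0.67  1.35  1.64 -0.66  1.38 -2.61]
-0.19 1 [-0.16  0.9   0.66  1.29 -0.38  1.44  0.49]
-0.19 -1 [-0.4   1.22  1.33  1.31 -0.91  1.68 -2.3 ]
0.07 1 [-0.38  0.82  0.43  1.34 -0.32  1.4   0.09]
0.07 -1 [ 0.46  1.22 -1.34  1.27  0.93  1.72  2.4 ]
```

```bash
python3 - <<'E'
from h import *
r.move_ptp((.53,.12,.38),qdown(-.2))
c=cal('wrist');im=r.snapshot('wrist');save(im,'w_stand',None,1.5);np.savez('w_stand.npz',im=im,**c)
r.move_ptp((.66,-.05,.36),qdown(np.pi/2))
c=cal('wrist');im=r.snapshot('wrist');save(im,'w_rack',None,1.5);np.savez('w_rack.npz',im=im,**c)
for t,z in [('pot',.05),('cork_mat',.005)]:
  for d in r.regions_of('wrist',t)[:2]:
    ys,xs=np.nonzero(d['pixels']);print(t,d['score'],d['box'],ray(c,xs.mean(),ys.mean(),z).round(4))
print(r.get_state()['t'])
E
```

```text
pot 0.6 [284.5, 98.3, 311.5, 129.3] [0.5902 0.0232 0.05  ]
cork_mat 0.62 [244.4, 0.0, 310.9, 63.0] [ 0.4659 -0.0084  0.005 ]
5.775
```

View pics/w_stand.png

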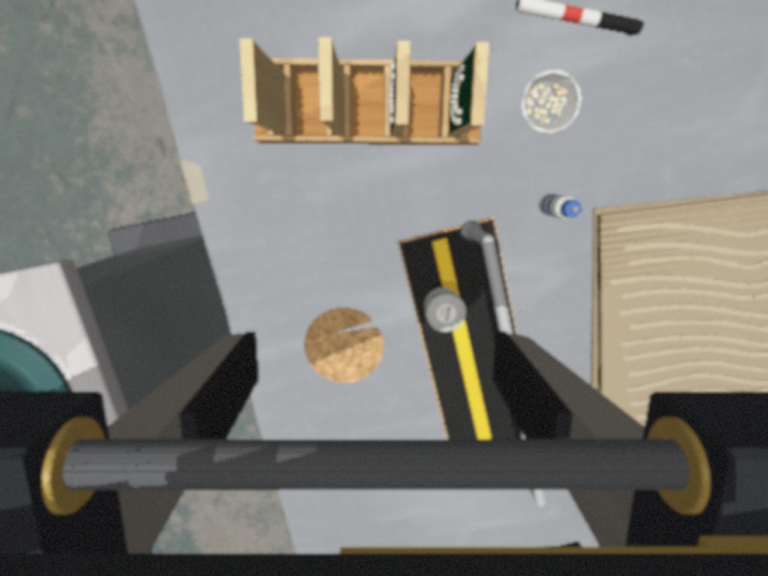

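View pics/w_rack.png

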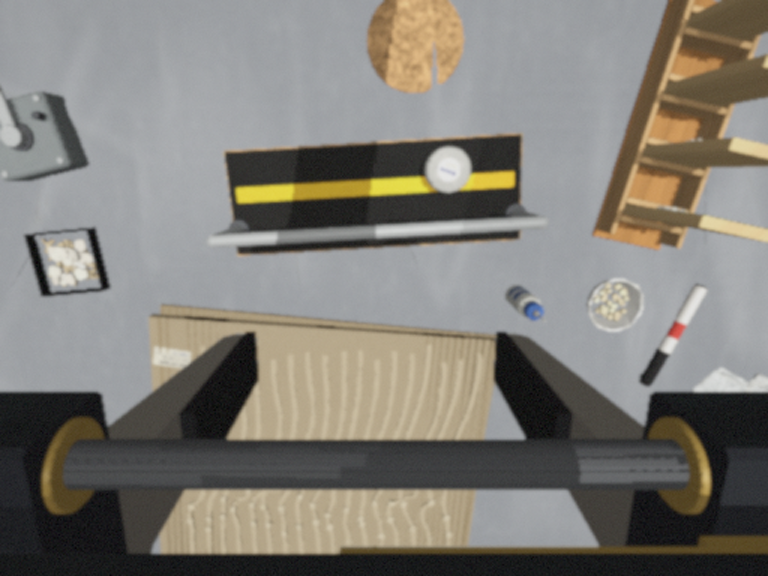

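```bash
python3 - <<'E'
from h import *
d=dict(np.load('w_rack.npz')); 
P=lambda pts,z:[print((u,v),ray(d,u/1.5-.17,v/1.5-.17,z).round(4)) for u,v in pts]
print('rack corners');P([(227,152),(521,135),(521,238),(239,254)],.012)
print('strip');P([(236,194),(515,180)],.012)
print('rail');P([(209,239),(546,222)],.102)
save(d['im'],'w_rack_z',(130,70,370,190),3.2)
d=dict(np.load('w_stand.npz'))
print('stand bottom y-');P([(257,142),(480,144)],0)
print('wall top far'); P([(258,61),(470,63)],.042)
print('board top near ends');P([(251,122),(327,121),(403,123),(480,124)],.158)
print('board top far ends');P([(247,40),(326,38),(404,42),(483,44)],.158)
save(d['im'],'w_stand_z',(140,10,340,110),4)
E
```

```text
rack corners
(227, 152) [ 0.5727 -0.2064  0.012 ]
(521, 135) [0.5554 0.1048 0.012 ]
(521, 238) [0.6643 0.1133 0.012 ]
(239, 254) [ 0.6825 -0.2016  0.012 ]
strip
(236, 194) [ 0.6165 -0.2001  0.012 ]
(515, 180) [0.6015 0.1019 0.012 ]
rail
(209, 239) [ 0.6526 -0.2016  0.102 ]
(546, 222) [0.6369 0.1068 0.102 ]
stand bottom y-
(257, 142) [0.4194 0.2465 0.    ]
(480, 144) [0.6644 0.1953 0.    ]
wall top far
(258, 61) [0.4497 0.3165 0.042 ]
(470, 63) [0.6563 0.2734 0.042 ]
board top near ends
(251, 122) [0.4545 0.2461 0.158 ]
(327, 121) [0.5136 0.235  0.158 ]
(403, 123) [0.5723 0.2217 0.158 ]
(480, 124) [0.632  0.2091 0.158 ]
board top far ends
(247, 40) [0.4669 0.3036 0.158 ]
(326, 38) [0.526  0.2932 0.158 ]
(404, 42) [0.5836 0.2789 0.158 ]
(483, 44) [0.6424 0.2657 0.158 ]
```

View pics/w_rack_z.png

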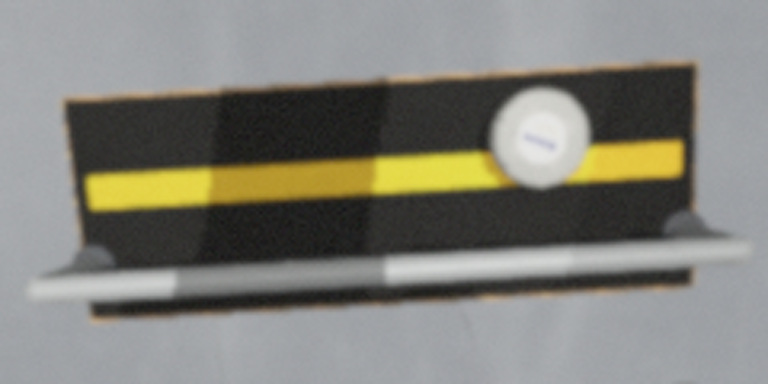

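View pics/w_stand_z.png

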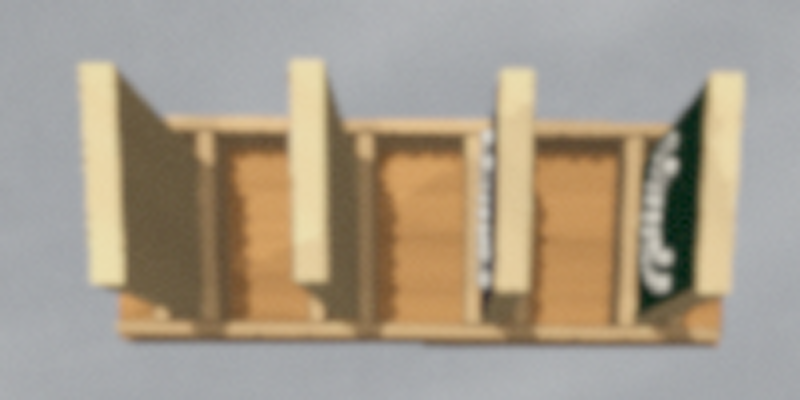

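```bash
python3 - <<'E'
from h import *
d=dict(np.load('w_stand.npz'))
m=ray(d,344.5/1.5-.17,345/1.5-.17,.005);print(m, 'pot',ray(d,446/1.5,307/1.5,.05))
mat=(np.array([.463,-.011])+m[:2])/2 
pot=np.array([.590,.023]); q=qdown(np.pi/2+.05)
r.move_ptp((*pot,.12),q); r.gripper_to(1.0)
print(r.move_l((*pot,.022),velocity=.1,guard=8))
r.gripper_to(0.0);print('gw',r.get_state()['grip_width'])
r.move_l((*pot,.10),velocity=.15);print('gw',r.get_state()['grip_width'])
r.move_l((*mat,.10),velocity=.2)
print(r.move_l((*mat,.013),velocity=.06,guard=5), r.get_state()['eef_pos'],r.get_state()['grip_width'])
r.gripper_to(.8)
r.move_l((*mat,.2),velocity=.25)
r.move_ptp((.60,-.05,.36),qdown(np.pi/2))
c=cal('wrist');im=r.snapshot('wrist');save(im,'w_pot',None,1.5)
for t,z in [('pot',.043),('cork_mat',.005)]:
  for d in r.regions_of('wrist',t)[:2]:
    ys,xs=np.nonzero(d['pixels']);print(t,d['score'],d['box'],ray(c,xs.mean(),ys.mean(),z).round(4))
print(r.get_state()['t'])
E
```

```text
[ 0.46492058 -0.00793954  0.005     ] pot [0.59206164 0.03003138 0.05      ]
False
gw 0.47688607335888217
gw 0.482438508035295
True [ 0.46375491 -0.00950106  0.01503541] 0.47899528860343005
pot 0.64 [263.1, 53.7, 293.5, 84.7] [ 0.4654 -0.0084  0.043 ]
cork_mat 0.91 [242.6, 36.7, 310.0, 103.3] [ 0.4635 -0.0092  0.005 ]
14.2167
```

View pics/w_pot.png

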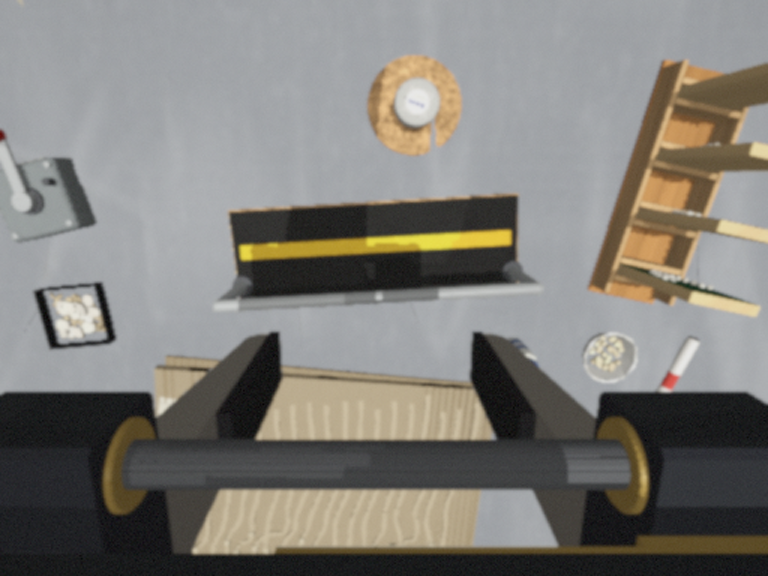

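```bash
cat >> h.py <<'E'
RO=np.array([.6112,-.0485]);RY=.05;SY=-.208
TOPS=dict(black=(.4607,.2749),wine=(.5198,.2641),navy=(.578,.2503),green=(.6372,.2374))
AB=.114
def pick(n):
    x,y=TOPS[n];q=qdown(SY)
    r.gripper_to(.36)
    r.move_ptp((x,y,.26),q)
    g=r.move_l((x,y,.008+AB),velocity=.12,guard=8)
    f0=r.get_state()['ft_force']
    r.gripper_to(0.0);s=r.get_state();print(n,'guard',g,s['eef_pos'].round(4),'gw',s['grip_width']*92,'dF',(s['ft_force']-f0).round(2))
    return g
def lift(n):
    x,y=TOPS[n]
    r.move_l((x,y,.31),velocity=.15);s=r.get_state();print('lifted gw',s['grip_width']*92)
def tgt(yl,h,tilt,ex):
    """TCP pos/quat for board with back bottom edge at rack-local (ex,yl,12mm+h)"""
    c,s=np.cos(tilt),np.sin(tilt);M=R.from_euler('z',RY)
    xb=np.array([c,0,-s]);zb=np.array([s,0,c])
    p=np.array([ex,yl,.012+h])-.005*xb+AB*zb
    return np.r_[RO,0]+M.apply(p),quat(M.apply(-zb),M.apply(xb)),M.apply(zb)
def place(yl,tilt=np.radians(18.5),ex=-.003):
    p,q,zb=tgt(yl,.12,tilt,ex);r.move_ptp(p,q);print('gw',r.get_state()['grip_width']*92)
    p,q,zb=tgt(yl,.02,tilt,ex);r.move_l(p,velocity=.15)
    p,q,zb=tgt(yl,-.006,tilt,ex);f0=r.get_state()['ft_force']
    g=r.move_l(p,velocity=.03,guard=4);s=r.get_state()
    print('placed',g,'height err',s['eef_pos'][2]-tgt(yl,0,tilt,ex)[0][2],'dF',(s['ft_force']-f0).round(1),'gw',s['grip_width']*92)
    return zb
def leave(zb):
    r.gripper_to(.36);p=r.get_state()['eef_pos'];r.move_l(p+zb*.12,velocity=.15)
E
python3 - <<'E'
from h import *
pick('green');lift('green')
im=r.snapshot('wrist');save(im,'w_g1',None,1.2);im=r.snapshot('scene');save(im,'s_g1',(120,60,400,270),2.6)
E
```

```text
green guard False [0.6371 0.2376 0.1223] gw 9.977576251968529 dF [-1.23  0.75  2.53]
lifted gw 9.768745211238729
```

View pics/s_g1.png

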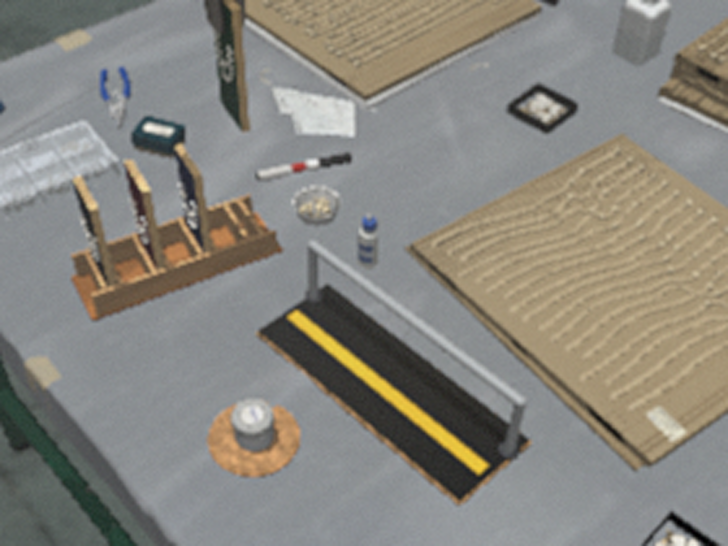

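View pics/w_g1.png

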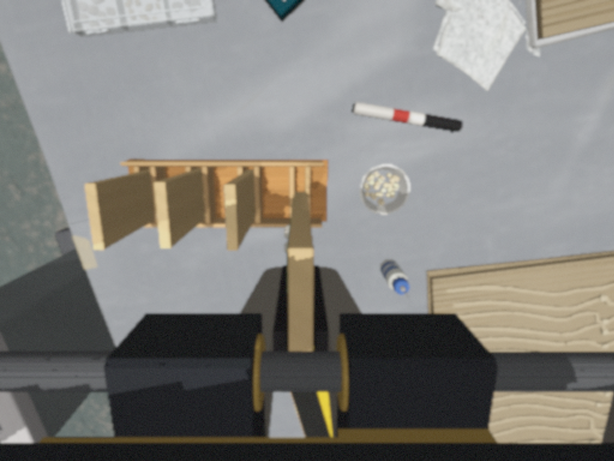

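```bash
python3 - <<'E'
from h import *
zb=place(-.112)
im=r.snapshot('scene');save(im,'s_g2',(180,130,400,290),3.2)
leave(zb)
im=r.snapshot('scene');save(im,'s_g3',(180,130,400,290),3.2);print(r.get_state()['t'])
E
```

```text
gw 9.803204006916493
placed True height err -3.188215458105326e-05 dF [ 0.5 -0.8  6.7] gw 9.86511770607295
24.5583
```

View pics/s_g2.png

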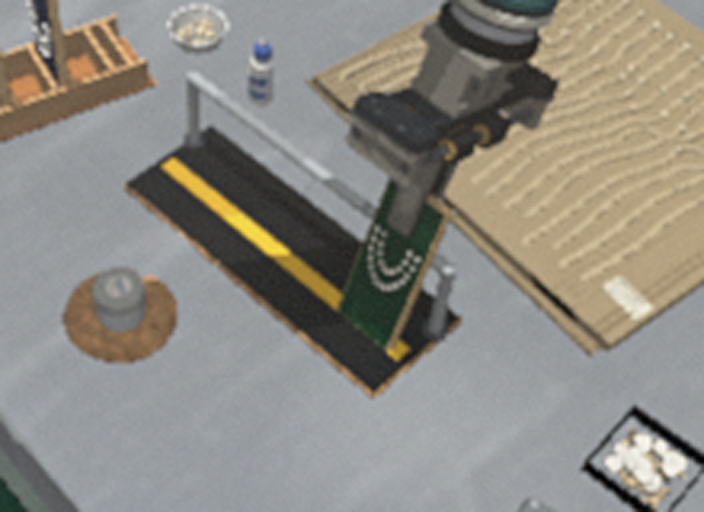

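View pics/s_g3.png

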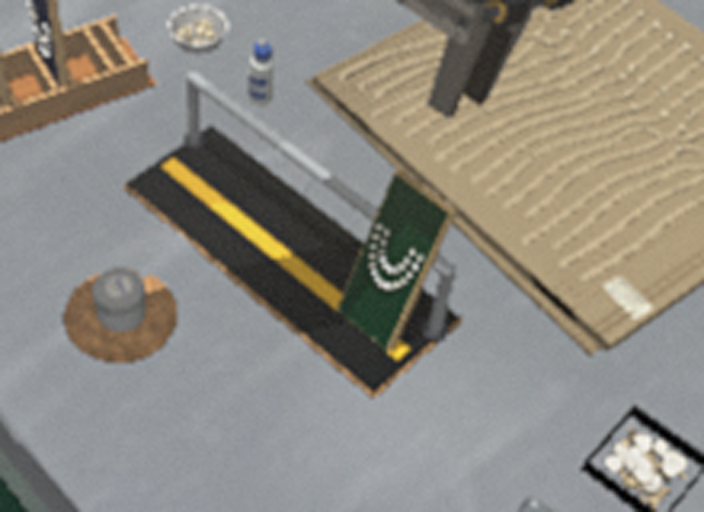

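```bash
python3 - <<'E'
from h import *
pick('navy');lift('navy')
im=r.snapshot('scene');save(im,'s_n1',(120,60,400,270),2.6)
zb=place(-.037)
im=r.snapshot('scene');save(im,'s_n2',(120,60,400,270),2.6)
E
```

```text
navy guard False [0.5782 0.2505 0.1223] gw 9.823009515406705 dF [-0.9   0.11  1.84]
lifted gw 9.832653402645402
gw 10.04482499213523
placed True height err 2.5230573373280496e-05 dF [1.  0.3 6.3] gw 9.768879947205813
```

View pics/s_n1.png

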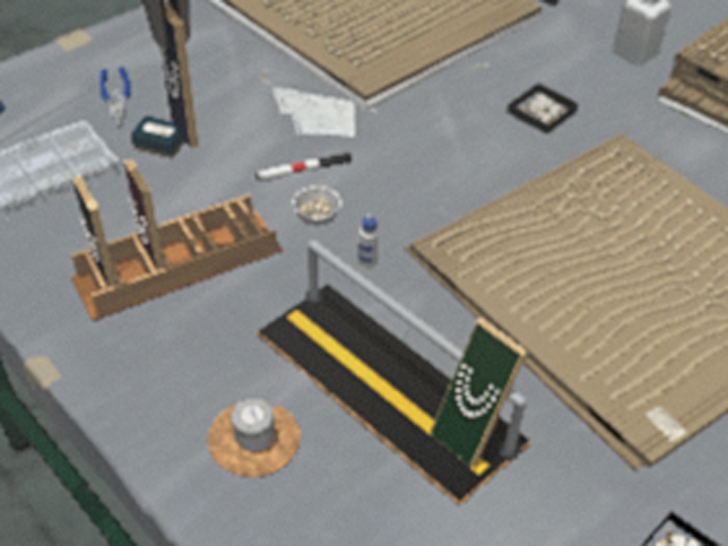

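View pics/s_n2.png

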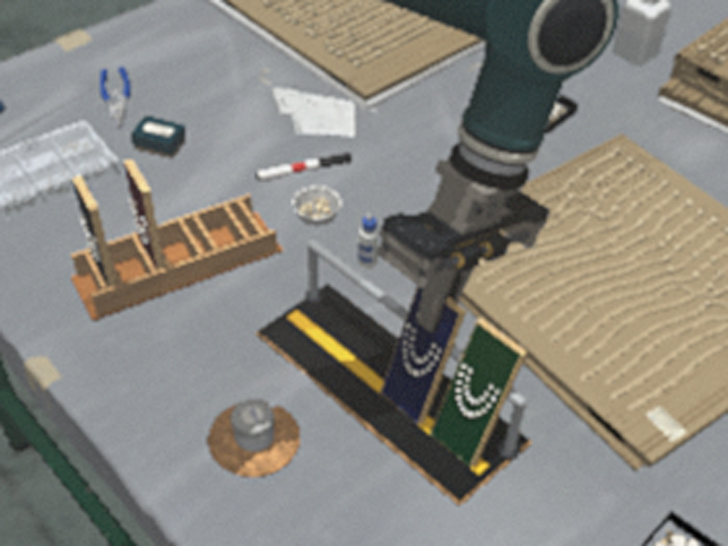

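Navy placed beside green, no contact with it. Continue with wine.

```bash
python3 - <<'E'
from h import *
zb=tgt(-.037,0,np.radians(18.5),-.003)[2];leave(zb)
pick('wine');lift('wine')
zb=place(.037)
im=r.snapshot('scene');save(im,'s_w2',(120,60,400,270),2.6)
print(r.get_state()['t'])
E
```

```text
wine guard False [0.5199 0.2643 0.1223] gw 10.08083001752539 dF [-1.4  -0.1   2.73]
lifted gw 9.810894253014407
gw 9.897874821079348
placed True height err 7.634256526195538e-06 dF [0.8 0.6 5.8] gw 9.779515393034126
41.3917
```

View pics/s_w2.png

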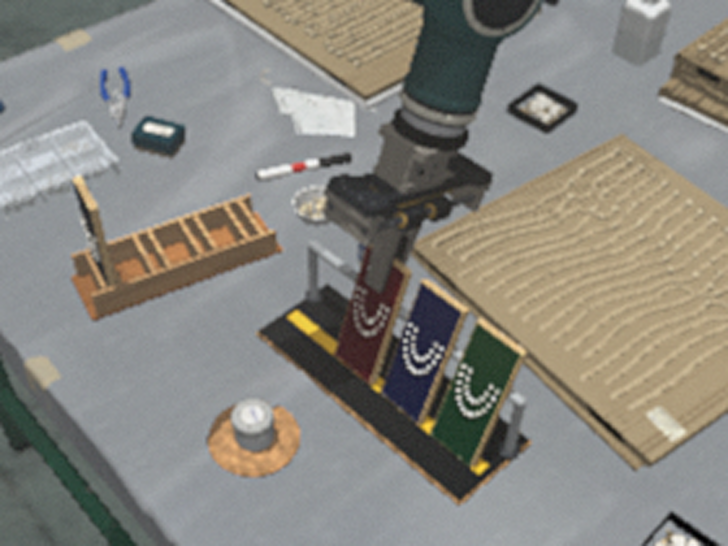

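```bash
python3 - <<'E'
from h import *
zb=tgt(.037,0,np.radians(18.5),-.003)[2];leave(zb)
pick('black');lift('black')
im=r.snapshot('scene');save(im,'s_b1',(120,60,400,270),2.6)
zb=place(.112)
im=r.snapshot('scene');save(im,'s_b2',(120,60,400,270),2.6)
print(r.get_state()['t'])
E
```

```text
black guard False [0.4608 0.2751 0.1223] gw 9.947286954890746 dF [-1.23 -1.55  3.  ]
lifted gw 9.965588668258485
gw 9.742587381910102
placed True height err 2.304092757189624e-05 dF [1.  0.4 5. ] gw 9.775386061515164
50.2833
```

View pics/s_b2.png

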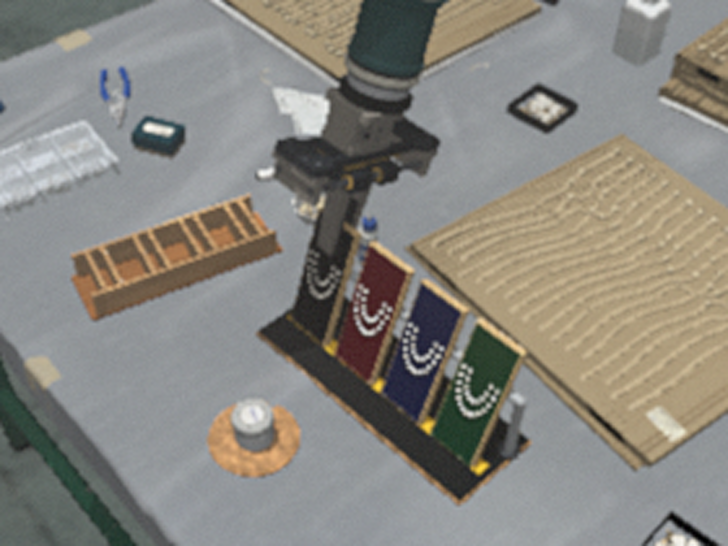

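Black is in place. Release, then view rack and counter from the wrist.

```bash
python3 - <<'E'
from h import *
zb=tgt(.112,0,np.radians(18.5),-.003)[2];leave(zb)
r.move_ptp((.60,-.05,.40),qdown(np.pi/2))
im=r.snapshot('wrist');save(im,'w_all',None,1.5)
im=r.snapshot('scene');save(im,'s_all',(120,60,400,270),2.6)
# counter view: yaw pi/2, camera at -x
r.move_ptp((.60,-.36,.30),qdown(np.pi/2))
c=cal('wrist');im=r.snapshot('wrist');save(im,'w_cnt',None,1.5);np.savez('w_cnt.npz',im=im,**c)
for t,z in [('counter',.04),('lever_knob',.082)]:
  for d in r.regions_of('wrist',t)[:2]:
    ys,xs=np.nonzero(d['pixels']);print(t,d['score'],d['box'],ray(c,xs.mean(),ys.mean(),z).round(4))
print(r.get_state()['t'])
E
```

```text
counter 0.55 [185.8, 78.2, 248.7, 162.9] [ 0.5509 -0.4029  0.04  ]
lever_knob 0.66 [195.2, 72.4, 224.3, 144.1] [ 0.5278 -0.4066  0.082 ]
54.575
```

View pics/w_all.png

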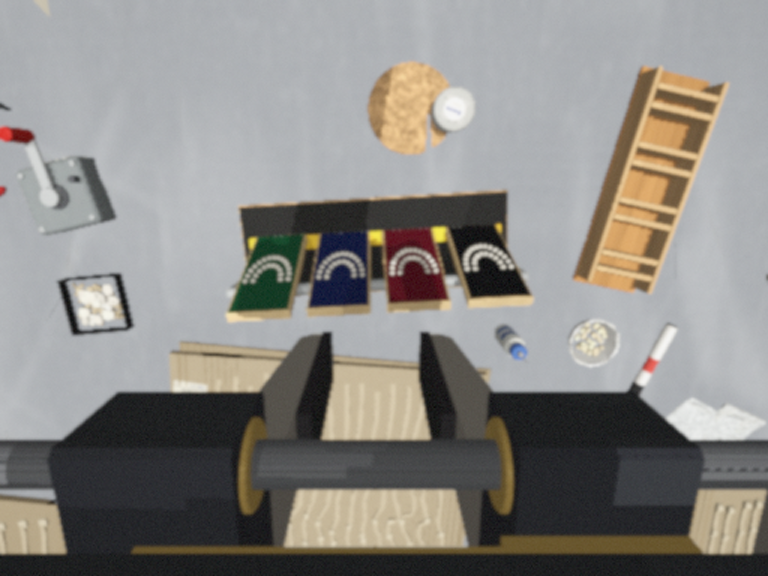

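View pics/s_all.png

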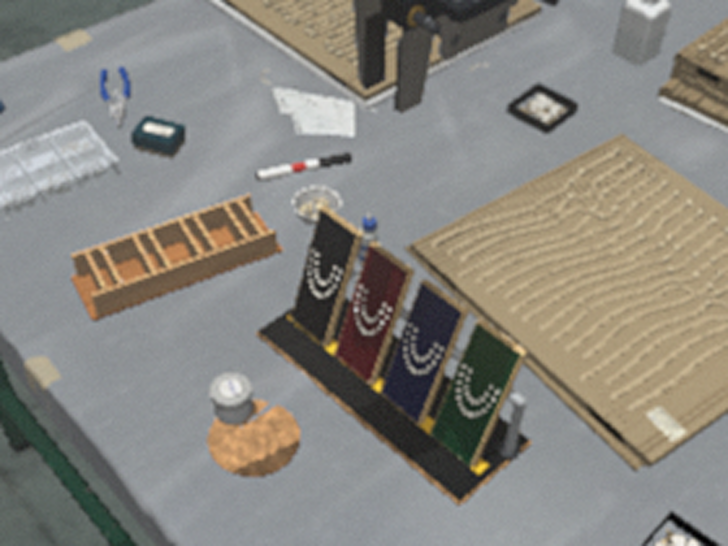

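View pics/w_cnt.png

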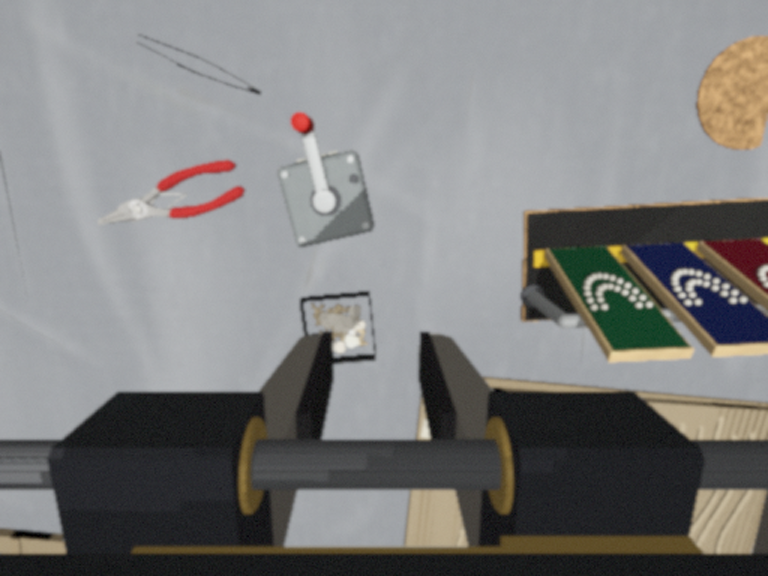

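```bash
python3 - <<'E'
from h import *
r.move_ptp((.52,.03,.26),qdown(np.pi/2))
c=cal('wrist');im=r.snapshot('wrist');save(im,'w_p2',None,1.5)
for t,z in [('pot',.043),('pot',.038),('cork_mat',.005)]:
  for d in r.regions_of('wrist',t)[:1]:
    ys,xs=np.nonzero(d['pixels']);print(t,d['score'],d['box'],ray(c,xs.mean(),ys.mean(),z).round(4))
im=r.snapshot('scene');save(im,'s_p2',(180,180,260,240),8)
E
```

```text
pot 0.95 [240.0, 111.0, 272.8, 145.1] [0.4673 0.0351 0.043 ]
pot 0.95 [240.0, 111.0, 272.8, 145.1] [0.4675 0.0352 0.038 ]
cork_mat 0.67 [183.4, 83.4, 256.1, 160.0] [ 0.4612 -0.0139  0.005 ]
```

View pics/w_p2.png

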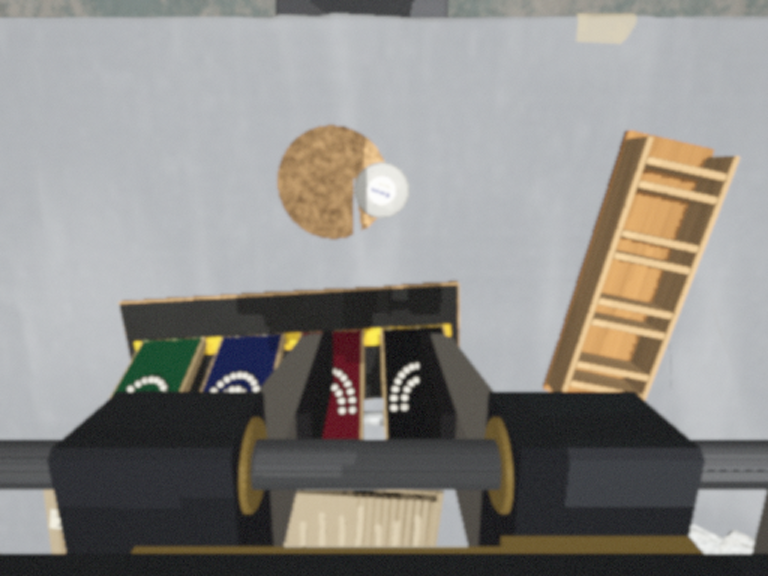

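View pics/s_p2.png

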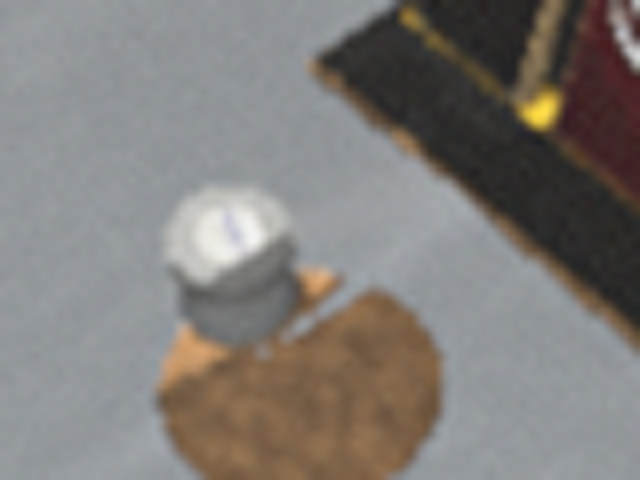

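```bash
python3 - <<'E'
from h import *
q=qdown(np.pi/2);p=np.array([.467,.0352]);m=np.array([.4635,-.0095])
r.gripper_to(.9);r.move_ptp((*p,.13),q)
print(r.move_l((*p,.017),velocity=.1,guard=8));r.gripper_to(0.);print(r.get_state()['grip_width']*92)
r.move_l((*p,.07),velocity=.15);print(r.get_state()['grip_width']*92)
r.move_l((*m,.07),velocity=.15)
print(r.move_l((*m,.012),velocity=.05,guard=4),r.get_state()['eef_pos'])
r.gripper_to(.8);r.move_l((*m,.2),velocity=.25)
r.move_ptp((.52,.03,.28),q)
c=cal('wrist');im=r.snapshot('wrist');save(im,'w_p3',None,1.5)
for t,z in [('pot',.043),('cork_mat',.005)]:
  for d in r.regions_of('wrist',t)[:1]:
    ys,xs=np.nonzero(d['pixels']);print(t,d['score'],d['box'],ray(c,xs.mean(),ys.mean(),z).round(4))
print(r.get_state()['t'])
d=dict(np.load('w_cnt.npz'))
print('knob',ray(d,302/1.5-.17,122/1.5-.17,.082),'pivot',ray(d,324/1.5-.17,201/1.5-.17,.05))
for u,v in[(279,169),(357,151),(373,228),(300,245)]: print(ray(d,u/1.5-.17,v/1.5-.17,.04).round(4))
save(d['im'],'cnt_z',(170,60,270,180),5)
E
```

```text
False
44.25976472050388
44.07085420290811
True [ 0.46313208 -0.00982651  0.01731201]
pot 0.87 [204.0, 106.5, 236.5, 141.8] [ 0.4631 -0.0091  0.043 ]
cork_mat 0.67 [187.6, 84.9, 260.6, 159.0] [ 0.4609 -0.0072  0.005 ]
63.7667
knob [ 0.49621421 -0.41525196  0.082     ] pivot [ 0.55928656 -0.4029496   0.05      ]
[ 0.532  -0.4434  0.04  ]
[ 0.5164 -0.3738  0.04  ]
[ 0.5842 -0.3596  0.04  ]
[ 0.6002 -0.4273  0.04  ]
```

View pics/w_p3.png

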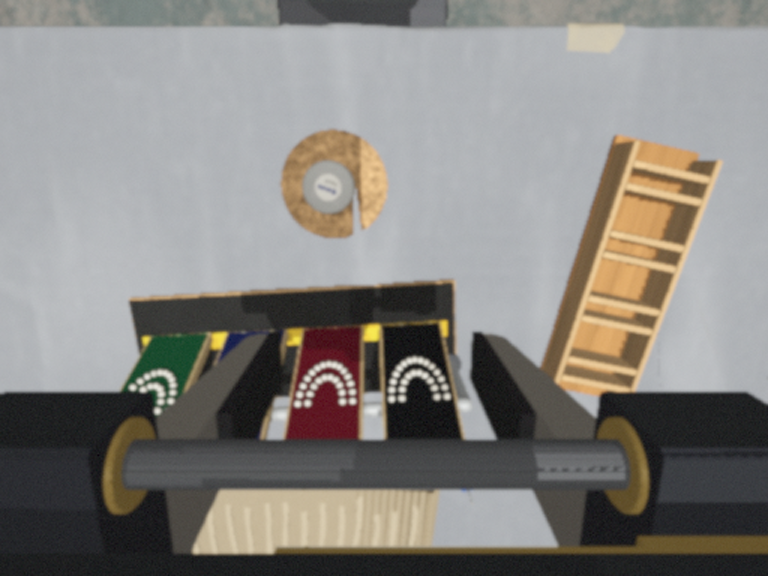

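View pics/cnt_z.png

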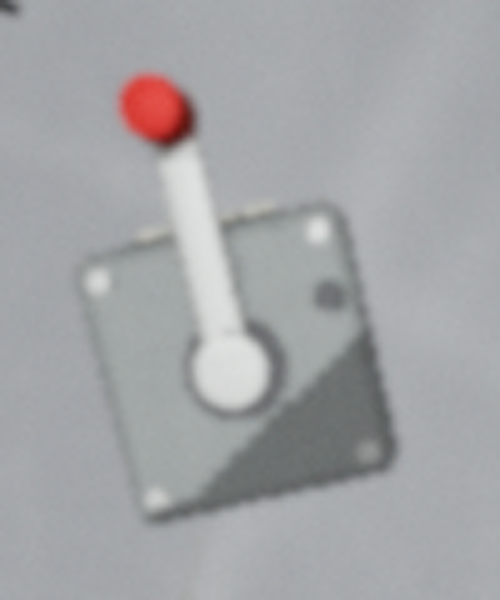

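```bash
cat > lev.py <<'E'
from h import *
C=np.array([.5582,-.4010]);Y=.219;Z=.057
def wp(th):
    ph=np.pi+Y-th;p=C+.065*np.array([np.cos(ph),np.sin(ph)])
    return p,qdown(np.arctan2(-np.cos(ph),np.sin(ph)))
E
python3 - <<'E'
from lev import *
p,q=wp(0);r.gripper_to(.36)
r.move_ptp((*p,.20),q)
for th in np.arange(0,1.26,.25): 
    pp,qq=wp(th);a=r.inverse_kinematics((*pp,Z),qq);print(th,None if a is None else a.round(2))
im=r.snapshot('wrist');save(im,'w_l1',None,1.2)
im=r.snapshot('scene');save(im,'s_l1',(290,230,420,384),4)
E
```

```text
0.0 [ 0.16  0.74  0.69  1.75 -0.6   0.87  2.92]
0.25 [ 0.04  0.79  0.85  1.79 -0.73  0.91  2.76]
0.5 [-0.02  0.8   0.9   1.81 -0.78  0.93  2.53]
0.75 [-0.07  0.82  0.95  1.82 -0.82  0.95  2.29]
1.0 [-0.13  0.86  1.    1.82 -0.87  0.98  2.05]
1.25 [-0.17  0.9   1.06  1.81 -0.92  1.02  1.81]
```

View pics/w_l1.png

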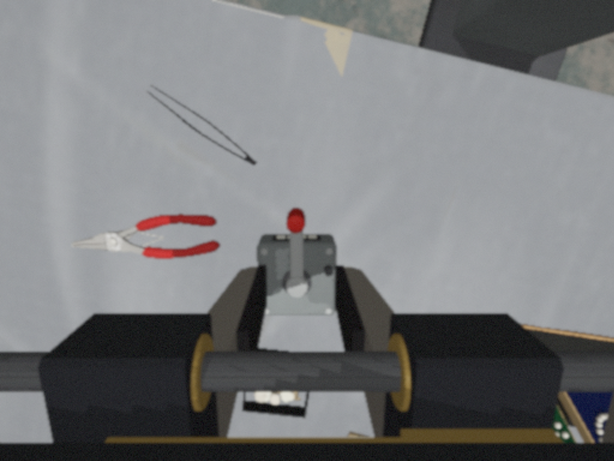

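View pics/s_l1.png

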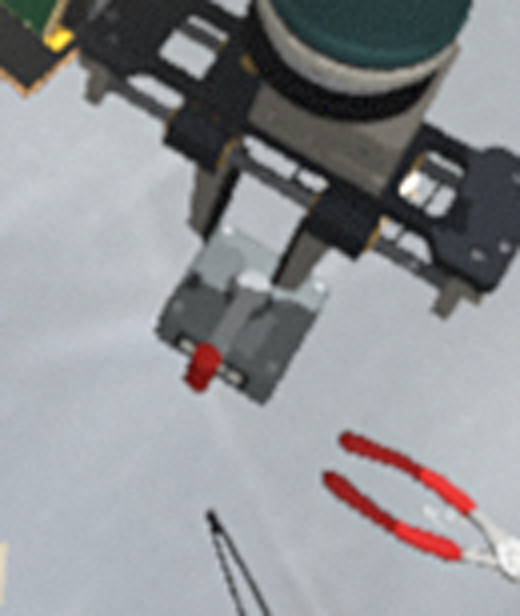

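```bash
sed -i 's/np.arctan2(-np.cos(ph),np.sin(ph))/np.arctan2(np.cos(ph),-np.sin(ph))/' lev.py
python3 - <<'E'
from lev import *
p,q=wp(0);r.move_l((*p,.25));r.move_ptp((*p,.20),q);s=r.get_state();print(s['q'].round(2),s['t'])
for th in np.arange(0,1.26,.25): 
    pp,qq=wp(th);a=r.inverse_kinematics((*pp,Z),qq);print(th,None if a is None else a.round(2))
im=r.snapshot('wrist');save(im,'w_l2',None,1.2)
print(r.move_l((*p,Z),velocity=.06,guard=3))
im=r.snapshot('scene');save(im,'s_l2',(290,230,420,384),4)
E
```

```text
[-0.16  0.87  1.34  1.68 -0.88  1.33 -0.  ] 69.1583
0.0 [-0.09  1.01  1.18  1.77 -1.04  1.13  0.09]
0.25 [-0.14  1.04  1.23  1.8  -1.08  1.16 -0.14]
0.5 [-0.19  1.07  1.27  1.82 -1.12  1.2  -0.38]
0.75 [-0.23  1.11  1.32  1.83 -1.16  1.23 -0.63]
1.0 [-0.26  1.14  1.36  1.83 -1.2   1.27 -0.89]
1.25 [-0.29  1.18  1.39  1.82 -1.23  1.32 -1.15]
False
```

View pics/w_l2.png

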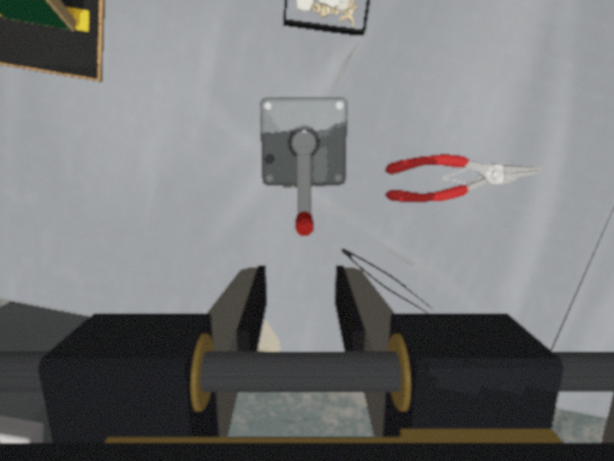

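View pics/s_l2.png

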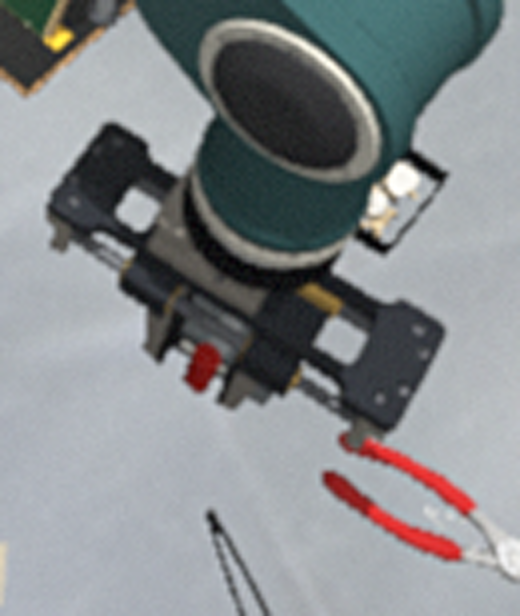

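```bash
python3 - <<'E'
from lev import *
def go(th,v=.06,g=None):
    p,q=wp(th);h=r.move_l((*p,Z),q,velocity=v,guard=g)
    s=r.get_state();ph=np.pi+Y-th;t=np.array([np.sin(ph),-np.cos(ph)]);print(round(th,2),h,'tang',round(float(s['ft_force'][:2]@t),2));return h
f=r.get_state()['ft_force'];print(f)
for th in np.arange(.15,1.06,.15): go(th)
th=1.05
for k in range(12):
    th+=.025
    if go(th,.03,6): break
r.pause(.3)
s=r.get_state();print('hold',s['ft_force'],s['t'],th)
im=r.snapshot('scene');save(im,'s_l3',(290,230,420,384),4)
E
```

```text
[ 0.78434812 -1.11983079  0.1854435 ]
0.15 False tang -2.11
0.3 False tang -1.76
0.45 False tang -2.68
0.6 False tang -3.01
0.75 False tang -2.13
0.9 False tang -2.38
1.05 False tang -3.0
1.07 False tang -3.26
1.1 False tang -2.18
1.12 False tang -5.88
1.15 False tang -7.09
1.17 False tang -11.57
1.2 False tang -13.12
1.22 False tang -14.84
1.25 False tang -17.98
1.27 False tang -19.19
1.3 False tang -21.89
1.32 False tang -23.35
1.35 False tang -26.18
hold [-18.48295497 -25.09399777  -8.74177081] 77.25 1.349999999999999
```

View pics/s_l3.png

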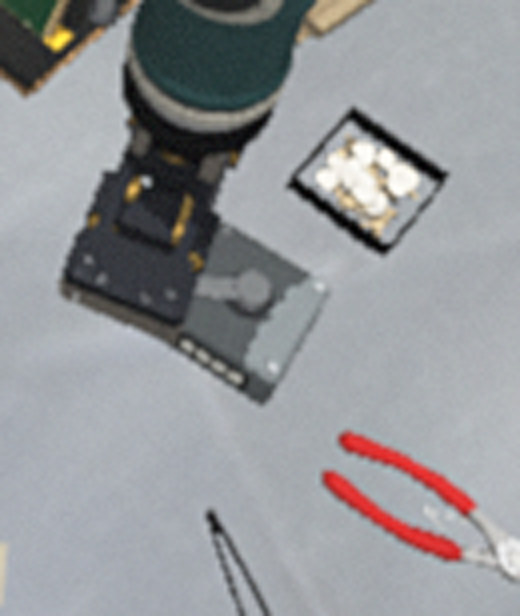

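```bash
python3 - <<'E'
from lev import *
for th in [1.2,1.05,.9,.75,.6,.45,.3,.15,0]:
    p,q=wp(th);r.move_l((*p,Z),q,velocity=.08)
print(r.get_state()['ft_force'])
p,q=wp(0);r.move_l((*p,.2),velocity=.12)
r.move_l((*p,.33),velocity=.2)
r.pause(.5)
c=cal('wrist');im=r.snapshot('wrist');save(im,'w_f1',None,1.2)
for d in r.regions_of('wrist','lever_knob')[:1]:print(d['box'],d['score'])
r.move_ptp((.5,-.15,.42),qdown(np.pi/2)) 
c=cal('wrist');im=r.snapshot('wrist');save(im,'w_f2',None,1.5)
im=r.snapshot('scene');save(im,'s_f',(120,60,420,384),1.8)
save(im,'s_fz',(190,110,340,260),4)
for n in('scene',):
  c=cal(n)
  for t,z in [('pot',.025),('cork_mat',.005),('bead_cup',.023),('glue',.1),('bead_tray',.019)]:
    for d in r.regions_of(n,t)[:1]:
      ys,xs=np.nonzero(d['pixels']);print(t,d['score'],ray(c,xs.mean(),ys.mean(),z).round(4))
print(r.get_state()['t'])
E
```

```text
[-0.53452724  0.50264426 -0.06312575]
[247.6, 109.4, 258.0, 173.2] 0.69
pot 0.63 [ 0.4607 -0.0136  0.025 ]
cork_mat 0.95 [ 0.4525 -0.0198  0.005 ]
bead_cup 0.6 [0.7326 0.2199 0.023 ]
glue 0.66 [0.6965 0.0762 0.1   ]
bead_tray 0.88 [ 0.6825 -0.3998  0.019 ]
84.85
```

View pics/w_f1.png

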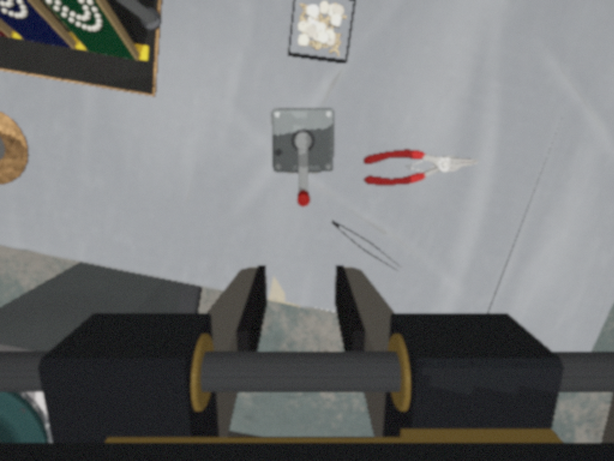

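View pics/s_f.png

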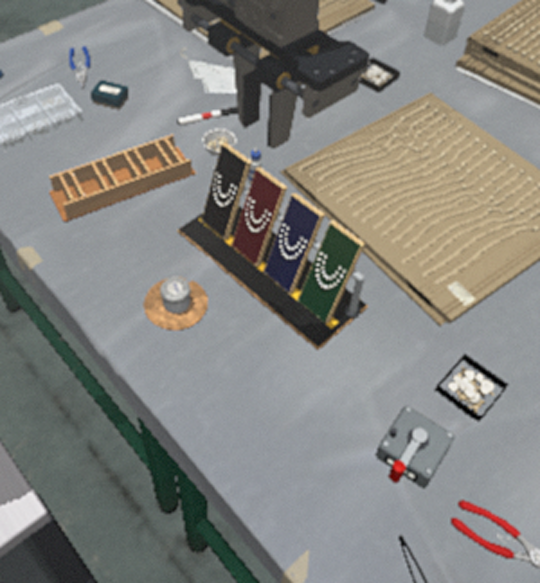

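View pics/s_fz.png

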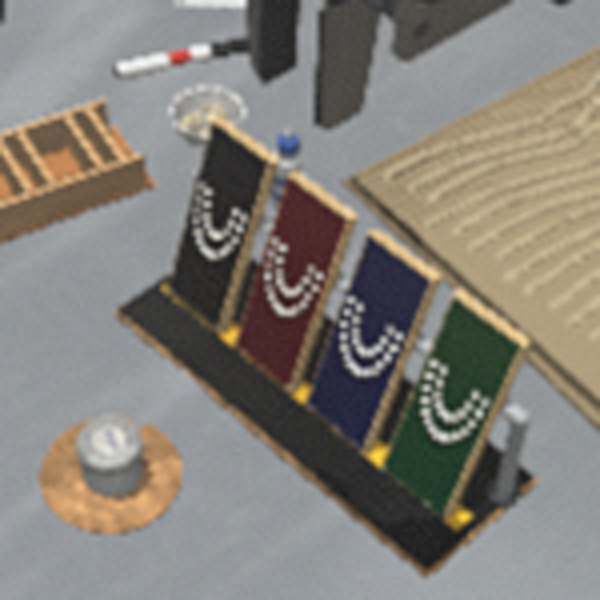

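View pics/w_f2.png

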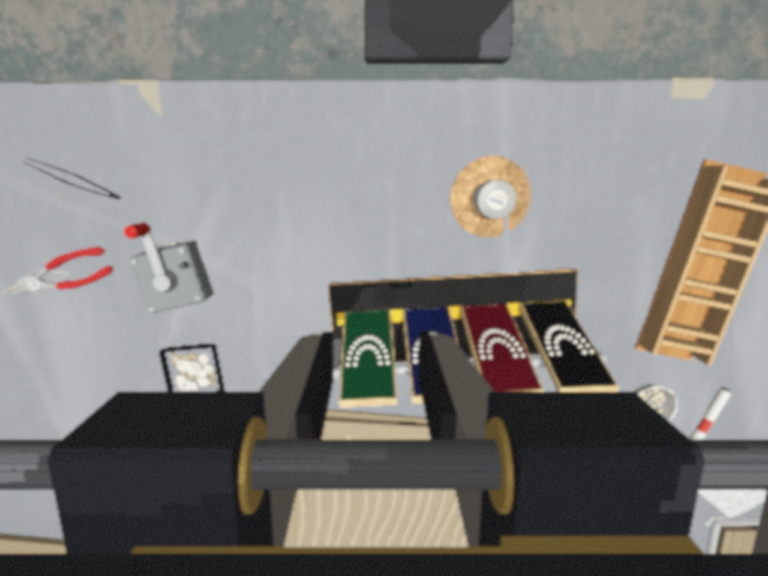

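```bash
python3 -c "
from rig import r
r.sign_off();print(r.get_state()['t'])"
```

```text
the job is handed in; nothing more can be done
the job is handed in; nothing more can be done
```

I finished every step and handed the job in at about 85 s of robot time; sign-off gives no verdict.

- **Pot:** I moved it from the rack to the middle of the cork mat. Before the lever step it was knocked about 43 mm off centre, so I put it back. The next wrist picture put it about 3 mm from the mat centre, upright. In the last scene picture it still stood near the middle of the mat, at a coarser 10 mm from its centre.
- **Boards:** All four (green, navy, wine, black) lean side by side on the rack. In the last pictures their feet are on the yellow strip, their tops are back against the rail and the beads face front. I did not measure the final lean angle. I set each board down at 18.5 degrees, leaving about 3 mm to the rail, which should settle at about 20 degrees.
- **Lever:** I pushed it until the force rose sharply at the stop, held it there for 0.3 s, and brought the fingers back slowly along its arc. The last pictures show it at rest. My 6 N stop guard did not trigger, so the fingers pressed against the stop with about 26–32 N. That was the only thing that went other than planned.
- **Bystanders:** The cup and tray still measure within about 10 mm of where they started. The glue bottle is partly hidden by the black board, so its position reading is unreliable, but it looks upright and in the same place.

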